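# Index the snap press to the wide cup die

### The job

Set up the snap-fastener press for the large caps: with a fingertip on the thumb lobes round its edge, flick the die wheel round, click by click, until the wide cup die has clicked in under the ram. Do not touch the dies themselves, do not force the wheel, and leave everything else on the counter where it is.

Things in the scene. Friction and masses are not known exactly. Their poses are not given: they have to be found in the camera images.
- press: Green cast-iron hand press for snap fasteners, bolted down. Origin: counter level, on the die wheel's vertical axis; +x from there to the ram and the column behind it, z up; the wheel lies open on the -x side. Base plate 22 mm thick, x -25 to 150, y -50 to 50 mm. Head x 18 to 130, y -17 to 17, z 150 to 202 mm; column x 80 to 130 mm; hand lever up to z 325 mm, x 40 to 125, y 18 to 50 mm.
- die_wheel: Bare metal wheel lying flat, underside 42 mm, top face 56 mm above the counter. Disc of radius 44 mm with six thumb lobes evenly round its edge, each 14 mm wide, straight-sided with a round end at radius 61 mm; bays between them open outwards, above and below, 34 mm wide at radius 46 mm, 50 mm at 61 mm. Origin: on the axis, at the underside; x points along the lobe with the wide cup die, z up.
- wheel_axis (a point): Point on the wheel's axis, level with its top face. Round it the wheel turns either way without end, on a sprung detent of six rests 60 degrees apart, in each of which one lobe points straight at the ram. 4 to 6 N on a lobe turns it. A lobe pushed more than 30 degrees from its rest snaps on to the next one if nothing blocks it, one pushed less springs back. It may start caught half-way between two rests.
- cup_die (a point): Centre of the wide cup die's rim, 70 mm above the counter. Six dark steel dies stand on the wheel's top face, one on each lobe's line, centres 34 mm from the axis: this wide cup (26 mm across, 14 mm tall, open top), then anticlockwise from above a slim post (18 mm tall), low button anvil (16 across, 9 tall), cone (16 tall), plain stub (15 across, 12 tall), four-pronged crown (16 across, 11 tall).
- ram (a point): Centre of the underside of the ram's punch (23 mm across), 94 mm above the counter, 34 mm from the wheel's axis; the die in use stands straight below it. The ram's guide above it is 30 mm across.
- snap_dish: Small white dish of brass snaps, 72 mm across, 26 mm tall, loose beside the press. Origin: centre of its underside. Leave it alone.
- cap_jar: Jar with a metal lid, 52 mm across, 55 mm tall, standing loose near the press. Origin: centre of its underside. Leave it alone.
- thread_spool: Spool of thread, 32 mm across, 50 mm tall, standing loose beside the press. Origin: centre of its underside. Leave it alone.
- cologne_tall: Amber cologne bottle, 52 mm across, 170 mm tall, standing. Origin: centre of its underside. Leave it alone.
- cologne_slim: Slimmer amber cologne bottle, 44 mm across, 150 mm tall, standing. Origin: centre of its underside. Leave it alone.
- thread_cone: Cone of thread, 64 mm across its foot, 118 mm tall, standing. Origin: centre of its underside. Leave it alone.
- ribbon_reel: Ribbon reel lying flat, 90 mm across, 25 mm tall. Origin: centre of its underside. Leave it alone.
- shears: Tailor's shears lying flat, about 205 mm long, 10 mm tall; origin at the rivet, x towards the points. Leave it alone.

How it is judged:
At the end, for the whole second after the job is handed in: The wide cup die's centre is within 5 mm of the ram's axis seen from above, the die wheel is at rest, and every loose thing is within 30 mm of where it stood (horizontal distance between cup_die and ram below 0.005 m and angular speed of die_wheel below 0.1 rad/s and distance of each of snap_dish, cap_jar, thread_spool, cologne_tall, cologne_slim, thread_cone, ribbon_reel, shears from where it was at the start of the episode below 0.03 m); the robot touches nothing.
It fails at once if the dies were touched (contact force between any of the fingers, the arm and die_wheel_c14 above 1 N or contact force between any of the fingers, the arm and die_wheel_c15 above 1 N or contact force between any of the fingers, the arm and die_wheel_c16 above 1 N or contact force between any of the fingers, the arm and die_wheel_c17 above 1 N or contact force between any of the fingers, the arm and die_wheel_c18 above 1 N or contact force between any of the fingers, the arm and die_wheel_c19 above 1 N).
It fails at once if the wheel or the press was gripped or forced (more than 25 N) (contact force between any of the fingers, the arm and press above 25 N).
It fails at once if a bystander was shifted, lifted or knocked over (distance of any of snap_dish, cap_jar, thread_spool, cologne_tall, cologne_slim, thread_cone, ribbon_reel, shears from where it was at the start of the episode above 0.03 m or angle between any of snap_dish, cap_jar, thread_spool, cologne_tall, cologne_slim, thread_cone, ribbon_reel, shears's own z axis and vertical above 0.5 rad).
It also fails if it takes over 54 s, if anything falls off the work surface, if the arm or the gripper's body presses on something with over 40 N, if the wrist force passes 120 N, or if a joint passes its speed limit or range.

### The arm

A 6-joint arm with a two-finger parallel gripper is mounted at the origin on the work surface. World frame = base frame: x ahead of the robot, y to its left, z up, the work surface at z = 0. Lengths are in m, angles in rad, forces in N, time in s.
With the tool pointing down it reaches from about 0.325 to 0.775 m from the base axis. Payload 9.3 kg.
Tool frame: the origin (TCP) lies on the centre line of the jaws, within the pads' length; the fingertips stand 25 mm ahead of it and the grasp point (between the pads) lies 6 mm ahead of it (robot.finger_overhang is the distance from the TCP to the fingertips, in m); z points along the fingers, y is the direction in which the jaws open and shut (so a half turn about z gives the same grasp; the last joint's range is limited). The gripper opens to 85 mm and grips with 20 to 120 N. Pads are 22 mm wide; open, the fingers measure 114 mm over their backs; the gripper's body (76 mm by 85 mm) begins 54 mm behind the grasp point. The pads swing forward as they close: fully open they stand 13 mm farther back than shut.
Start: joints at [-1.417, 0.259, 0.021, 1.334, 0, 1.418], TCP at [0.166, -0.524, 0.256] pointing down, gripper open.
Joint ranges: [-3.04, 3.04], [-0.91, 1.82], [-1.04, 1.36], [-1.92, 1.95], [-1.52, 1.45], [-3.14, 3.14]. Speed limits (rad/s): [2.22, 2.22, 2.79, 3.14, 3.14, 3.14].

### API

Orientations are given as a unit quaternion [x, y, z, w].
In Python, from rig import robot gives the robot as it stands. The module is installed in compiled form; this text tells all that it offers.
- The arm moves only by the tool apply_moves, never from a script. Its argument "commands" is a list of rows, each a list of 5 numbers: the closure, from -1 (fully open) to 1 (shut), then the shift along the tool's x, y, z each as a share of 0.04 m, from -1 to 1, then the turn about the tool's z as a share of 8 degrees, from -1 to 1. In form: [[fingers, dx, dy, dz, yaw], ...]. A call has exactly 5 rows; each row shifts and turns the pose as measured when the row begins, along the tool's axes as they then stand; what a row does not reach is not made up. A row lasts 1/10 s, in which the tool goes at most 50 mm and 8.59 degrees, less where a joint would pass 70% of its speed; a pose out of reach is approached as far as the arm can. A call with a number of a shift or a turn outside -1 to 1 is refused whole. A call with a gripper value outside its range is refused whole. The fingers move at their own pace and stop on an object; "grip_force" is the grip in N (left out, the last holds). Time passes only in rows, so rows that do not move let the fingers close, or fill a call up. It gives the time, the measured TCP pose, the force and the opening at its end, in the units of the state.
- robot.read_state(): the state, without advancing time (a new reading comes with each control period).
- robot.capture(name): name is "scene" or "top" or "wrist"; returns the picture (384x512x3 uint8, red, green, blue); there is no depth.
- robot.camera_params(name): a dict with "fx", "fy", "cx", "cy" (pixels), "world_from_camera" (4x4, takes a point from camera to world coordinates); the wrist camera has in their place "hand_eye" (4x4, takes a point from camera to tool coordinates, whose origin is the TCP and whose axes are the flange's). Camera axes: x right, y down, z forward; pixel columns grow to the right and rows downward; lengths in m; the calibration is good to about 2 mm. A picture is of the moment at which its call begins: read the wrist's pose just before it. camera_params takes no time and is no camera call.
- robot.hand_in(): hands the job in, once; it reports no verdict.
The state is a dict: "time_s": time; "joint_positions": joint angles; "qd": joint speeds; "joint_torque": joint torques, N m; "eef_pos": TCP position; "tool_rot": TCP orientation; "wrist_force": force on the tool from outside, world axes, zero at the start; "torque": the same for the moment, N m; "grip_width": opening from 0.0 (shut) to 1.0 (fully open).
Only numpy, scipy, OpenCV 4.12 (cv2) and the standard library are available. Lean on these libraries where they do the work, as an engineer would, in place of code of your own. Each camera call takes 0.05 s, during which the arm holds its last target. There are 200 camera calls.

## Working session

There is one attempt and no reset: what is moved stays moved. The work goes in short steps, Python scripts to look and compute and a tool call to move; the robot and the scene stay as the last step left them, time stands still between calls to the robot, and variables do not carry over. Pictures are saved under pics/ and viewed, about 8 in all and at most 12, crops included, and the job is handed in when it is done.

Besides the shell and the picture viewer there is one more tool, called after "Emit:" as name([rows], argument=value, ...), one row to a line, values as JSON. apply_moves: Moves the arm, as the interface text tells. Shift numbers are shares of 0.04 m and turn numbers shares of 8 degrees, none past 1 either way. Its arguments: {"type":"object","properties":{"commands":{"type":"array"},"grip_force":{"type":"number"}},"required":["commands"]}

```bash
mkdir -p pics; python3 - <<'E'
from rig import robot
import cv2,numpy as np
for n in ("scene","top"):
    cv2.imwrite(f"pics/{n}0.png",cv2.cvtColor(robot.capture(n),cv2.COLOR_RGB2BGR))
    p=robot.camera_params(n);print(n,p["fx"],p["fy"],p["cx"],p["cy"],np.round(p["world_from_camera"],3).tolist())
print(np.round(robot.camera_params("wrist")["hand_eye"],3).tolist())
s=robot.read_state();print(s)
E
```

```text
scene 359.93357090218126 359.93357090218126 253.08558420214354 195.46731204132183 [[0.037, 0.696, -0.717, 1.285], [0.999, -0.023, 0.03, 0.012], [0.004, -0.718, -0.696, 0.793], [0.0, 0.0, 0.0, 1.0]]
top 454.8964332643437 454.8964332643437 252.41369434064558 195.60419029762556 [[-0.015, -0.981, 0.193, 0.237], [-1.0, 0.013, -0.01, 0.05], [0.007, -0.193, -0.981, 1.583], [0.0, 0.0, 0.0, 1.0]]
[[0.001, -0.96, -0.281, 0.071], [1.0, 0.001, -0.0, 0.001], [0.001, -0.281, 0.96, -0.117], [0.0, 0.0, 0.0, 1.0]]
{'time_s': 0.1, 'joint_positions': array([-1.41658884e+00,  2.59161302e-01,  2.08699521e-02,  1.33367253e+00,
        1.97739592e-05,  1.41818160e+00]), 'qd': array([-0.00036144, -0.00152777,  0.00165478, -0.00071603,  0.00120834,
        0.00143649]), 'joint_torque': array([ 2.38358974e-03, -5.56698203e+01,  3.45067585e+01,  1.16682536e-02,
       -2.84855978e-04, -4.55760571e-06]), 'eef_pos': array([ 0.1660798, -0.5241227,  0.2557255]), 'tool_rot': array([ 9.88255410e-01,  1.52810026e-01,  9.42206585e-06, -5.83786432e-04]), 'wrist_force': array([ 0.58314958,  0.73512838, -0.52398556]), 'torque': array([ 0.00764035,  0.00627643, -0.03546612]), 'grip_width': 0.9967430992994952}
```

View pics/scene0.png

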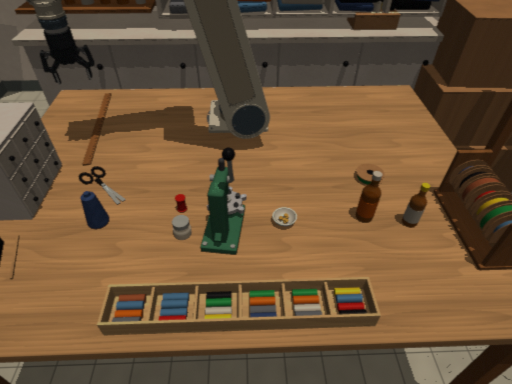

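View pics/top0.png

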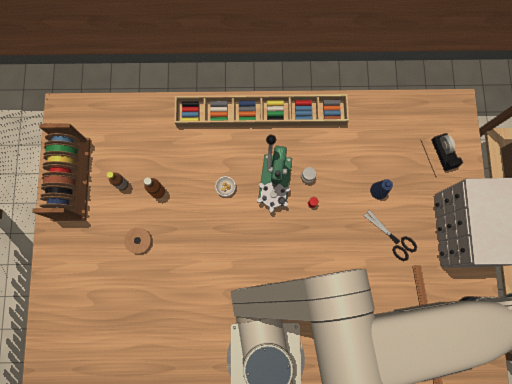

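The scene view shows the press at about (222,205), with the wheel on the robot's side of it. In the top view the wheel is at about (273,197), the dish at (226,187), the jar at (309,175) and the spool at (313,203). Next I'll crop closer and measure.

```bash
cat > h.py <<'E'
from rig import robot
import cv2,numpy as np
from scipy.spatial.transform import Rotation as R
def params(n):
    p=robot.camera_params(n)
    if n=="wrist":
        s=robot.read_state();T=np.eye(4);T[:3,:3]=R.from_quat(s["tool_rot"]).as_matrix();T[:3,3]=s["eef_pos"]
        W=T@np.array(p["hand_eye"])
    else: W=np.array(p["world_from_camera"])
    return np.array([[p["fx"],0,p["cx"]],[0,p["fy"],p["cy"]],[0,0,1]]),W
def px2w(KW,uv,z):
    K,W=KW;uv=np.atleast_2d(np.array(uv,float))
    d=(W[:3,:3]@np.linalg.inv(K)@np.c_[uv,np.ones(len(uv))].T).T
    return W[:3,3]+d*((z-W[2,3])/d[:,2])[:,None]
def w2px(KW,P):
    K,W=KW;q=(np.atleast_2d(P)-W[:3,3])@W[:3,:3];q=q@K.T;return q[:,:2]/q[:,2:]
def save(im,name): cv2.imwrite(f"pics/{name}.png",cv2.cvtColor(im,cv2.COLOR_RGB2BGR))
E
python3 - <<'E'
from h import *
im=cv2.imread("pics/top0.png");c=im[125:225,205:330]
cv2.imwrite("pics/topc.png",cv2.resize(c,None,fx=6,fy=6,interpolation=cv2.INTER_CUBIC))
KW=params("top")
for n,uv,z in [("wheel",(273,197),.056),("dish",(226,187),.026),("jar",(309,175),.055),("spool",(313,203),.05),("knob",(271,140),.32)]:print(n,px2w(KW,uv,z).round(3))
hsv=cv2.cvtColor(im,cv2.COLOR_BGR2HSV);m=cv2.inRange(hsv,(60,60,20),(90,255,200));m[:, :240]=0;m[:,310:]=0;m[:140]=0;m[230:]=0
ys,xs=np.nonzero(m);print(len(xs),cv2.boxPoints(cv2.minAreaRect(np.c_[xs,ys].astype(np.float32))))
E
```

```text
wheel [[ 0.532 -0.035  0.056]]
dish [[0.576 0.127 0.026]]
jar [[ 0.608 -0.162  0.055]]
spool [[ 0.51  -0.172  0.05 ]]
knob [[ 0.65  -0.019  0.32 ]]
687 [[258.738   196.96507]
 [265.71616 144.62883]
 [292.7686  148.23582]
 [285.79044 200.57207]]
```

View pics/topc.png

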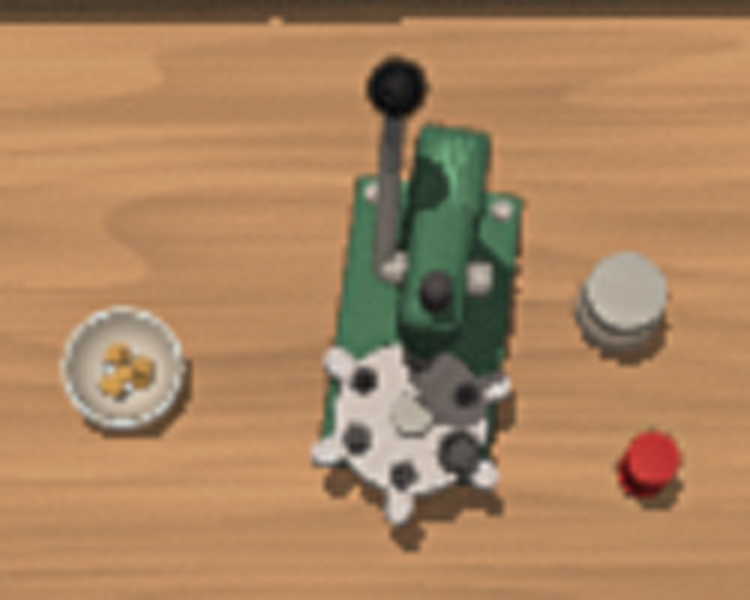

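The crop shows the wheel hub at about (411,418). The biggest die is at the lower right, (462,452), which puts it about 120° clockwise of the ram and looks like a rest position. If so, it needs two anticlockwise clicks. I'll fly to a wrist view to check, with the fingers shut and the camera on the robot's side.

```bash
cat >> h.py <<'E'
def plan(pts,close=1):
    """pts: list of (x,y,z,yawdeg) waypoints; print rows from the present pose"""
    s=robot.read_state();p=np.array(s["eef_pos"]);M=R.from_quat(s["tool_rot"]).as_matrix()
    yaw=np.degrees(np.arctan2(M[1,0],M[0,0]));rows=[]
    for x,y,z,w in pts:
        t=np.array([x,y,z]);dw=w-yaw
        n=max(1,int(np.ceil(max(np.abs(t-p).max()/.032,np.linalg.norm(t-p)/.044,abs(dw)/8))))
        for i in range(n):
            a=np.radians(yaw);c,s_=np.cos(a),np.sin(a);d=(t-p)/n
            rows.append([close]+[round(float(v),2) for v in (np.array([d[0]*c+d[1]*s_,d[0]*s_-d[1]*c,-d[2]])/.04)]+[round(-dw/n/8,2)])
            yaw+=dw/n
        p=t
    for i in range(0,len(rows),5): print(rows[i:i+5])
E
python3 - <<'E'
from h import *
KW=params("top");print(px2w(KW,(273.5,194.7),.056))
plan([(.45,-.035,.27,174)])
E
```

```text
[[ 0.54002142 -0.03739359  0.056     ]]
[[1, 0.52, -0.48, -0.02, np.float64(-0.98)], [1, 0.58, -0.4, -0.02, np.float64(-0.98)], [1, 0.63, -0.32, -0.02, np.float64(-0.98)], [1, 0.67, -0.23, -0.02, np.float64(-0.98)], [1, 0.69, -0.13, -0.02, np.float64(-0.98)]]
[[1, 0.71, -0.04, -0.02, np.float64(-0.98)], [1, 0.7, 0.06, -0.02, np.float64(-0.98)], [1, 0.69, 0.15, -0.02, np.float64(-0.98)], [1, 0.66, 0.25, -0.02, np.float64(-0.98)], [1, 0.62, 0.33, -0.02, np.float64(-0.98)]]
[[1, 0.57, 0.41, -0.02, np.float64(-0.98)], [1, 0.51, 0.49, -0.02, np.float64(-0.98)], [1, 0.44, 0.55, -0.02, np.float64(-0.98)], [1, 0.36, 0.61, -0.02, np.float64(-0.98)], [1, 0.27, 0.65, -0.02, np.float64(-0.98)]]
[[1, 0.18, 0.68, -0.02, np.float64(-0.98)], [1, 0.09, 0.7, -0.02, np.float64(-0.98)], [1, -0.01, 0.71, -0.02, np.float64(-0.98)], [1, -0.1, 0.7, -0.02, np.float64(-0.98)], [1, -0.2, 0.68, -0.02, np.float64(-0.98)]]
```

Emit:
apply_moves([
  [1, 0.5, -0.5, 0, -1],
  [1, 0.6, -0.4, 0, -1],
  [1, 0.63, -0.3, 0, -1],
  [1, 0.67, -0.23, 0, -1],
  [1, 0.7, -0.13, 0, -1],
])

```text
time_s: 0.6
eef_pos: [0.2356, -0.3985, 0.2529]
tool_rot: [0.872, 0.49, 0.001, -0.003]
wrist_force: [0.2, 0.8, 0.1]
grip_width: 0.142
```

Emit:
apply_moves([
  [1, 0.7, -0.04, 0, -1],
  [1, 0.7, 0.06, 0, -1],
  [1, 0.7, 0.15, 0, -1],
  [1, 0.66, 0.25, 0, -1],
  [1, 0.62, 0.33, 0, -1],
])

```text
time_s: 1.1
eef_pos: [0.3015, -0.2668, 0.2524]
tool_rot: [0.64, 0.768, 0.002, -0.004]
wrist_force: [0.1, -0.7, -0.6]
grip_width: 0.003
```

Emit:
apply_moves([
  [1, 0.57, 0.4, 0, -1],
  [1, 0.5, 0.5, 0, -1],
  [1, 0.44, 0.55, 0, -1],
  [1, 0.36, 0.6, 0, -1],
  [1, 0.27, 0.65, 0, -1],
])

```text
time_s: 1.6
eef_pos: [0.3608, -0.133, 0.2525]
tool_rot: [0.325, 0.946, 0.004, -0.003]
wrist_force: [-0.5, 0.4, 0.2]
grip_width: 0.0
```

```bash
python3 - <<'E'
from h import *
plan([(.45,-.035,.27,174)])
E
```

```text
[[1, -0.06, 0.83, -0.11, np.float64(-1.0)], [1, -0.18, 0.81, -0.11, np.float64(-1.0)], [1, -0.29, 0.78, -0.11, np.float64(-1.0)], [1, -0.39, 0.73, -0.11, np.float64(-1.0)]]
```

Emit:
apply_moves([
  [1, -0.06, 0.85, -0.1, -1],
  [1, -0.2, 0.8, -0.1, -1],
  [1, -0.3, 0.8, -0.1, -1],
  [1, -0.4, 0.75, -0.1, -1],
  [1, 0, 0, 0, 0],
])

```text
time_s: 2.1
eef_pos: [0.4543, -0.0251, 0.2689]
tool_rot: [0.037, 0.999, 0.005, -0.003]
wrist_force: [-0.1, 0.8, 1.2]
grip_width: 0.004
```

```bash
python3 - <<'E'
from h import *
s=robot.read_state();print(s["eef_pos"],s["tool_rot"])
KW=params("wrist");im=robot.capture("wrist")
np.savez("w1.npz",K=KW[0],W=KW[1],im=im)
save(im,"w1")
print(w2px(KW,[[.54,-.0374,.056]]))
E
```

```text
[ 0.45429171 -0.02507334  0.26887163] [ 0.03653799  0.99931588  0.00503883 -0.00271336]
[[248.16599382 235.75183791]]
```

View pics/w1.png

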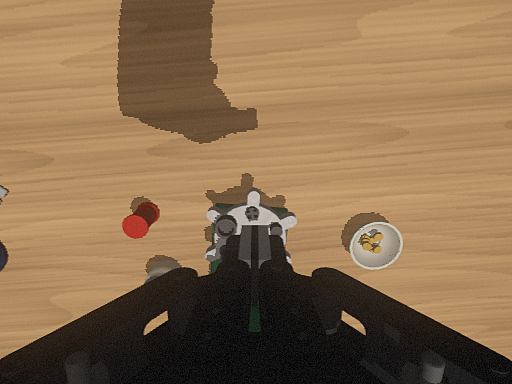

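The wrist view is upside down, with the robot at the top. The hollow cup is at (226,226), and lobe tips show at (254,197), (213,214) and (292,221). So the cup really is on the robot/−y side. Next I'll fit the wheel from the lobe ends in both views, plus the base plate's direction.

```bash
python3 - <<'E'
from h import *
from scipy.optimize import least_squares
KW=params("top")
def fit(P,r):
    a0=np.arctan2(*(P[0]-[.54,-.037])[::-1])
    k=[round(np.degrees((np.arctan2(*(p-[.54,-.037])[::-1])-a0))/60) for p in P]
    f=lambda q:(np.c_[q[0]+r*np.cos(q[2]+np.radians(60)*np.array(k)),q[1]+r*np.sin(q[2]+np.radians(60)*np.array(k))]-P).ravel()
    s=least_squares(f,[.54,-.037,a0]);return s.x[:2].round(4),np.degrees(s.x[2])%60,np.abs(s.fun).max().round(4)
tips=np.array([(400,505),(333,365),(322,452),(490,474),(500,390)])/6-1/12*5+np.array([205,125])
print("top",fit(px2w(KW,tips,.056)[:,:2],.059))
d=np.load("w1.npz");W=(d["K"],d["W"]);im=d["im"]
hsv=cv2.cvtColor(im,cv2.COLOR_RGB2HSV);m=cv2.inRange(hsv,(0,0,150),(180,40,255));m[:, :200]=0;m[:,310:]=0;m[:180]=0;m[275:]=0
ys,xs=np.nonzero(m);P=px2w(W,np.c_[xs,ys],.056)[:,:2]
c=np.array([.54,-.0374]);
for it in range(4):
    v=P-c;r=np.hypot(*v.T);a=np.arctan2(v[:,1],v[:,0]);tp=[];
    s=(r>.047)&(r<.07);z=np.exp(6j*a[s]).mean();ph=np.degrees(np.angle(z))/6
    for k in range(6):
        t=np.radians(ph+60*k);u=np.array([np.cos(t),np.sin(t)]);w=np.abs(v@[-u[1],u[0]])<.008;l=v@u
        g=w&(l>.047)&(l<.075)
        if g.sum()>25: tp.append(c+u*l[g].max()+[ -u[1]*0,0] );print(k,g.sum(),(l[g].max()).round(4),((v@[-u[1],u[0]])[g].mean()).round(4)) if it==3 else 0
    q=fit(np.array(tp),.0615);c=q[0]
    print("wrist",ph%60,q)
hsvt=cv2.cvtColor(cv2.imread("pics/top0.png"),cv2.COLOR_BGR2HSV)
# base plate left edge & right edge, z=.022 (crop coords)
for A,B in [((336,340),(357,178)),((510,330),(521,200))]:
    p=px2w(KW,np.array([A,B])/6+np.array([204.6,124.6]),.022)[:,:2];e=p[1]-p[0];print("edge",p.round(4).tolist(),np.degrees(np.arctan2(e[1],e[0])))
K=cv2.resize(im[170:290,180:340],None,fx=5,fy=5,interpolation=cv2.INTER_CUBIC);save(K,"w1c")
E
```

```text
top (array([ 0.5422, -0.0364]), np.float64(51.237715582697916), np.float64(0.0074))
wrist 49.567281738146434 (array([ 0.5418, -0.0364]), np.float64(49.70350653949525), np.float64(0.003))
wrist 50.331235171212725 (array([ 0.543 , -0.0359]), np.float64(50.3465735493467), np.float64(0.0019))
wrist 50.633571098591425 (array([ 0.5438, -0.0356]), np.float64(50.63037889074326), np.float64(0.0018))
2 108 0.0599 0.0003
3 121 0.0604 0.0001
4 96 0.0603 0.0004
5 42 0.06 -0.0033
wrist 50.793949352328774 (array([ 0.5443, -0.0354]), np.float64(50.79087145461814), np.float64(0.0017))
edge [[0.5956, 0.0049], [0.6941, -0.0094]] -8.258106888741912
edge [[0.6002, -0.0974], [0.6793, -0.1064]] -6.471425829738057
```

View pics/w1c.png

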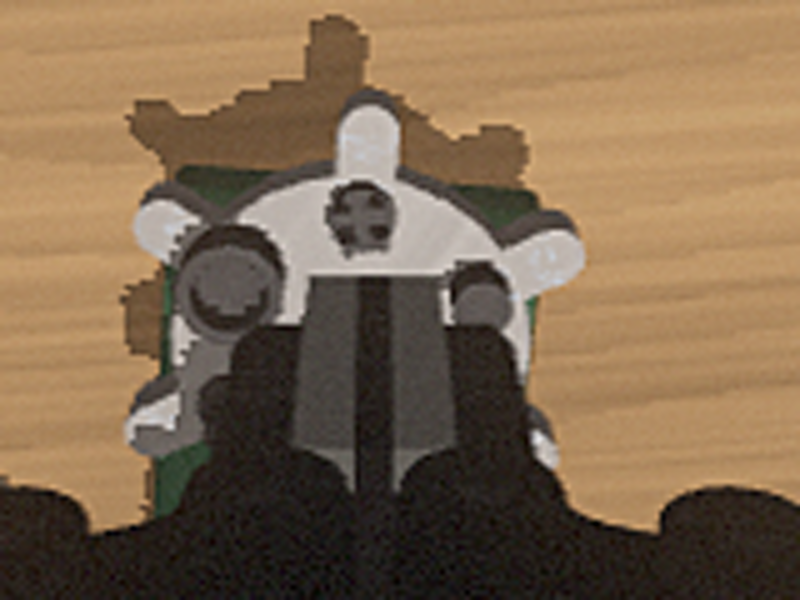

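The crop confirms the cup at (230,285), the crown at (362,217) and the stub at (482,295), which is the listed order. The wheel axis is at about (0.543, −0.036), with a lobe phase of −9° against a press heading of about −7.5°, so it is sitting in a rest. The cup needs +120°.

I'll put the shut fingertip in the bay at press angle 150° (world 141°) and carry it round the arc to about 255°.

```bash
cat >> h.py <<'E'
def arc(a,r,z): return (.543+r*np.cos(np.radians(a)),-.036+r*np.sin(np.radians(a)),z,a)
E
python3 - <<'E'
from h import *
plan([arc(141,.07,.18),arc(141,.065,.1)])
E
```

```text
[[1, -0.16, 0.18, 0.44, np.float64(0.86)], [1, -0.14, 0.2, 0.44, np.float64(0.86)], [1, -0.11, 0.22, 0.44, np.float64(0.86)], [1, -0.09, 0.23, 0.44, np.float64(0.86)], [1, -0.06, 0.24, 0.44, np.float64(0.86)]]
[[1, -0.04, -0.0, 0.67, np.float64(0.0)], [1, -0.04, -0.0, 0.67, np.float64(0.0)], [1, -0.04, -0.0, 0.67, np.float64(0.0)]]
```

Emit:
apply_moves([
  [1, -0.16, 0.18, 0.44, 0.86],
  [1, -0.14, 0.2, 0.44, 0.86],
  [1, -0.1, 0.22, 0.44, 0.86],
  [1, -0.1, 0.23, 0.44, 0.86],
  [1, -0.05, 0.24, 0.44, 0.86],
])

```text
time_s: 2.65
eef_pos: [0.4867, 0.0065, 0.179]
tool_rot: [0.348, 0.938, 0.003, -0.004]
wrist_force: [0.7, 0.1, 0.3]
grip_width: 0.003
```

Emit:
apply_moves([
  [1, 0, 0, 0, 0.1],
  [1, -0.04, 0, 0.65, 0],
  [1, -0.04, 0, 0.65, 0],
  [1, -0.04, 0, 0.65, 0],
  [1, 0, 0, 0, 0],
])

```text
time_s: 3.15
eef_pos: [0.4872, 0.0004, 0.0997]
tool_rot: [0.354, 0.935, 0.002, -0.005]
wrist_force: [-0.9, 1.0, 0.2]
grip_width: -0.005
```

```bash
python3 - <<'E'
from h import *
plan([arc(141,.064,.065)])
KW=params("wrist");save(cv2.resize(robot.capture("wrist")[100:384,80:460],None,fx=2,fy=2),"w2")
E
```

```text
[[1, -0.02, 0.09, 0.43, np.float64(-0.15)], [1, -0.03, 0.09, 0.43, np.float64(-0.15)]]
```

View pics/w2.png

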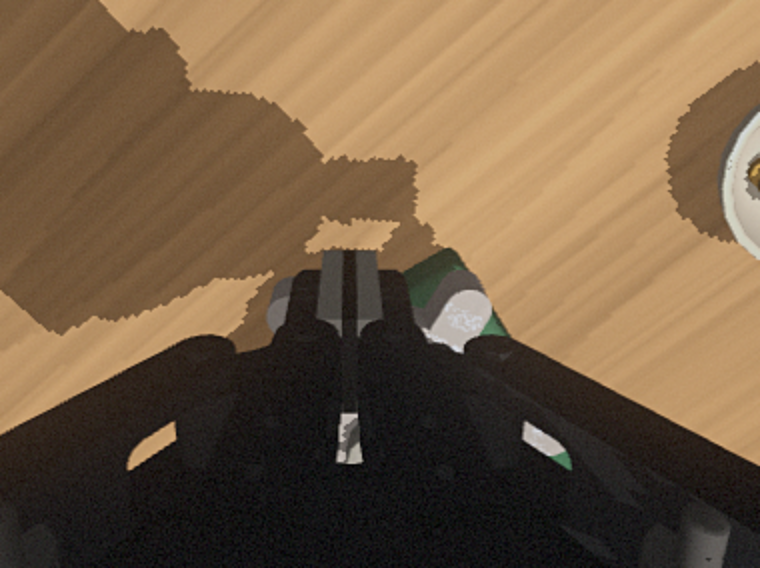

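The wrist view shows the fingertip at about (350,290), with the right lobe's end at (465,315) and the left lobe mostly hidden at about (285,305). I'll check this against the projected lobe ends.

```bash
python3 - <<'E'
from h import *
KW=params("wrist")
for a in (171,111): print(a,((w2px(KW,[arc(a,.054,.056)[:3],arc(a,.061,.056)[:3],arc(a,.061,.042)[:3]])-[80,100])*2).round().tolist())
s=robot.read_state();p=s["eef_pos"];M=R.from_quat(s["tool_rot"]).as_matrix();t=p+.025*M[:,2];print("tip",t.round(4),((w2px(KW,[t])-[80,100])*2).round())
d=t[:2]-[.543,-.036];print(np.hypot(*d),np.degrees(np.arctan2(d[1],d[0])))
E
```

```text
171 [[285.0, 310.0], [272.0, 292.0], [277.0, 272.0]]
111 [[463.0, 303.0], [475.0, 284.0], [466.0, 264.0]]
tip [0.488  0.0005 0.0764] [[351. 280.]]
0.06600653812443334 146.43882004118632
```

The match is good to about 4 mm, so I'll shift the axis to (0.545, −0.0365), centre the finger in the bay and descend.

Emit:
apply_moves([
  [1, -0.05, 0.1, 0, -0.2],
  [1, -0.05, 0.1, 0, -0.1],
  [1, -0.02, 0, 0.4, 0],
  [1, 0, 0, 0.45, 0],
  [1, 0, 0, 0, 0],
])

```text
time_s: 3.7
eef_pos: [0.5019, 0.0025, 0.0744]
tool_rot: [0.331, 0.944, 0.003, 0.002]
wrist_force: [-0.5, -0.0, -0.0]
grip_width: 0.001
```

```bash
sed -i 's/\.543+r/.545+r/;s/-\.036+r/-.0365+r/' h.py; cat >> h.py <<'E'
def where():
    s=robot.read_state();d=s["eef_pos"][:2]-[.545,-.0365];print("r,ang",np.hypot(*d).round(4),np.degrees(np.arctan2(d[1],d[0])).round(1)%360,"z",s["eef_pos"][2].round(4),"F",s["wrist_force"].round(1))
E
python3 - <<'E'
from h import *
where();plan([arc(a,.063,.065) for a in range(148,208,7)])
E
```

```text
r,ang 0.0581 137.9 z 0.0744 F [-0.5 -0.  -0. ]
[[1, 0.11, -0.27, 0.23, np.float64(-0.82)], [1, -0.01, -0.19, -0.0, np.float64(-0.88)], [1, -0.01, -0.19, -0.0, np.float64(-0.88)], [1, -0.01, -0.19, -0.0, np.float64(-0.88)], [1, -0.01, -0.19, -0.0, np.float64(-0.88)]]
[[1, -0.01, -0.19, -0.0, np.float64(-0.88)], [1, -0.01, -0.19, -0.0, np.float64(-0.88)], [1, -0.01, -0.19, -0.0, np.float64(-0.88)], [1, -0.01, -0.19, -0.0, np.float64(-0.88)]]
```

Emit:
apply_moves([
  [1, 0.13, 0, 0, -0.3],
  [1, 0, 0, 0.22, 0],
  [1, 0, 0, 0, 0],
  [1, -0.01, -0.19, 0, -0.9],
  [1, -0.01, -0.19, 0, -0.9],
])

```text
time_s: 4.2
eef_pos: [0.4937, -0.0073, 0.0693]
tool_rot: [0.185, 0.983, 0.003, 0.006]
wrist_force: [-0.1, 1.8, -0.8]
grip_width: -0.002
```

```bash
python3 - <<'E'
from h import *
where();plan([arc(a,.063,.065) for a in range(155,208,7)])
E
```

```text
r,ang 0.059 150.3 z 0.0693 F [-0.1  1.8 -0.8]
[[1, 0.11, -0.11, 0.11, np.float64(0.46)], [1, -0.01, -0.19, -0.0, np.float64(-0.88)], [1, -0.01, -0.19, -0.0, np.float64(-0.88)], [1, -0.01, -0.19, -0.0, np.float64(-0.88)], [1, -0.01, -0.19, -0.0, np.float64(-0.88)]]
[[1, -0.01, -0.19, -0.0, np.float64(-0.88)], [1, -0.01, -0.19, -0.0, np.float64(-0.88)], [1, -0.01, -0.19, -0.0, np.float64(-0.88)]]
```

Emit:
apply_moves([
  [1, 0.15, -0.1, 0.1, 0.3],
  [1, 0.02, -0.25, 0, -0.3],
  [1, 0.02, -0.25, 0, -0.5],
  [1, 0.02, -0.25, 0, -0.6],
  [1, 0.02, -0.25, 0, -0.6],
])

```text
time_s: 4.7
eef_pos: [0.4721, -0.0458, 0.0672]
tool_rot: [0.062, 0.998, 0.004, 0.008]
wrist_force: [-0.0, -0.6, -0.6]
grip_width: -0.002
```

```bash
python3 - <<'E'
from h import *
where();plan([arc(a,.063,.065) for a in (172,179,186,193,200,206)])
E
```

```text
r,ang 0.0735 187.3 z 0.0672 F [-0.  -0.6 -0.6]
[[1, -0.21, 0.48, 0.06, np.float64(0.11)], [1, -0.01, -0.19, -0.0, np.float64(-0.88)], [1, -0.01, -0.19, -0.0, np.float64(-0.88)], [1, -0.01, -0.19, -0.0, np.float64(-0.88)], [1, -0.01, -0.19, -0.0, np.float64(-0.88)]]
[[1, -0.01, -0.16, -0.0, np.float64(-0.75)]]
```

```bash
python3 - <<'E'
from h import *
save(cv2.resize(robot.capture("wrist")[100:384,80:460],None,fx=2,fy=2),"w3")
im=robot.capture("top");save(cv2.resize(im[125:225,205:330],None,fx=6,fy=6,interpolation=cv2.INTER_CUBIC),"t3")
KW=params("wrist")
for a in (231,171,201): print(a,((w2px(KW,[arc(a,.054,.056)[:3]])-[80,100])*2).round().tolist())
E
```

```text
231 [[248.0, 455.0]]
171 [[435.0, 370.0]]
201 [[326.0, 392.0]]
```

View pics/w3.png

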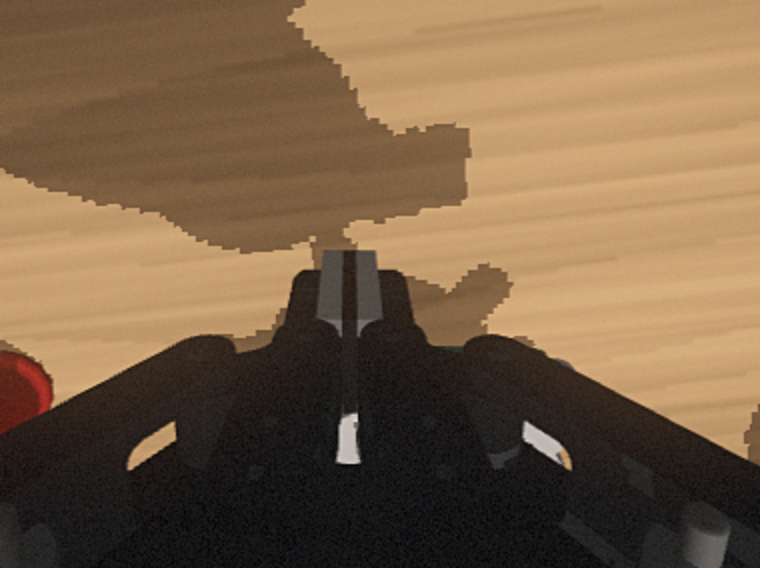

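The finger ran ahead and outward, to r = 73 mm. The wheel's state is hidden behind the fingers at about (350,400), so I'll back off and up to re-measure.

Emit:
apply_moves([
  [1, 0.4, 0, 0, 0],
  [1, 0.3, 0, -0.5, 0],
  [1, 0.3, 0, -1, 0],
  [1, 0.2, 0, -1, 0],
  [1, 0.2, 0, -1, 0],
])

```text
time_s: 5.3
eef_pos: [0.4123, -0.0384, 0.2079]
tool_rot: [0.073, 0.997, 0.005, 0.004]
wrist_force: [0.2, -0.5, 0.1]
grip_width: -0.001
```

Emit:
apply_moves([
  [1, 0, 0, -1, 0],
  [1, 0, 0, -1, 0],
  [1, 0, 0, -0.5, 0],
  [1, 0, 0, 0, 0],
  [1, 0, 0, 0, 0],
])

```text
time_s: 5.8
eef_pos: [0.4119, -0.038, 0.3198]
tool_rot: [0.08, 0.997, 0.003, 0.011]
wrist_force: [0.4, 0.1, -0.9]
grip_width: -0.001
```

```bash
cat >> h.py <<'E'
def phase(name):
    KW=params("wrist");im=robot.capture("wrist");u,v=w2px(KW,[[.515,-.0365,.056]])[0];print(u,v)
    u,v=int(u),int(v);save(cv2.resize(im[max(0,v-60):v+60,u-80:u+80],None,fx=4,fy=4,interpolation=cv2.INTER_CUBIC),name)
    hsv=cv2.cvtColor(im,cv2.COLOR_RGB2HSV);ys,xs=np.nonzero(cv2.inRange(hsv,(0,0,150),(180,40,255)))
    P=px2w(KW,np.c_[xs,ys],.056)[:,:2]-[.545,-.0365];r=np.hypot(*P.T);a=np.arctan2(P[:,1],P[:,0]);s=(r>.048)&(r<.066)
    print("phase",np.degrees(np.angle(np.exp(6j*a[s]).mean()))/6,s.sum(),np.histogram(np.degrees(a[s])%360,bins=range(0,361,15))[0])
E
python3 - <<'E'
from h import *
where();phase("w4")
E
```

```text
r,ang 0.1331 180.6 z 0.3198 F [ 0.4  0.1 -0.9]
266.0873796784236 224.0126621456326
phase -8.446975056162119 295 [ 0  0  0 65  1  0  1 79  0  0  7 78  0  0  9 55  0  0  0  0  0  0  0  0]
```

View pics/w4.png

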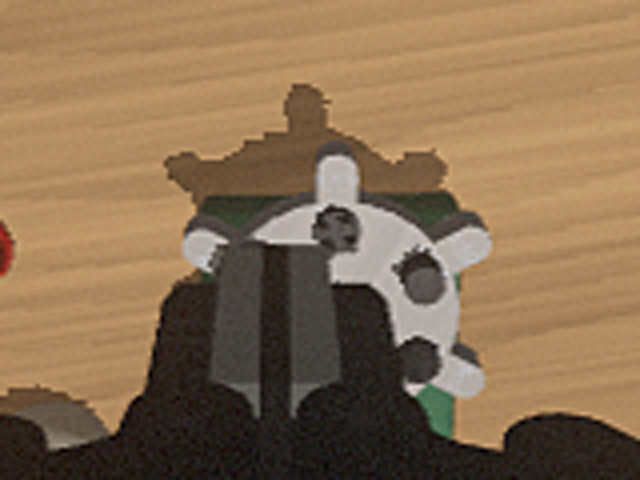

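The wheel sprang back and is unchanged: the crown at (337,230) still faces the robot, and the phase is −8.4°. The finger had slid off outward because I under-rotated it. I'll retry with settle rows and a correction after each call.

```bash
python3 - <<'E'
from h import *
plan([arc(140,.070,.115)])
E
```

```text
[[1, -0.25, 0.21, 0.73, np.float64(0.55)], [1, -0.24, 0.23, 0.73, np.float64(0.55)], [1, -0.22, 0.25, 0.73, np.float64(0.55)], [1, -0.2, 0.26, 0.73, np.float64(0.55)], [1, -0.18, 0.28, 0.73, np.float64(0.55)]]
[[1, -0.16, 0.29, 0.73, np.float64(0.55)], [1, -0.13, 0.3, 0.73, np.float64(0.55)]]
```

Emit:
apply_moves([
  [1, -0.25, 0.21, 0.7, 0.55],
  [1, -0.24, 0.23, 0.7, 0.55],
  [1, -0.22, 0.25, 0.7, 0.55],
  [1, -0.2, 0.26, 0.7, 0.55],
  [1, -0.18, 0.28, 0.7, 0.55],
])

```text
time_s: 6.35
eef_pos: [0.4725, -0.0029, 0.1745]
tool_rot: [0.279, 0.96, 0.005, 0.01]
wrist_force: [-0.2, -0.5, 0.6]
grip_width: -0.005
```

Emit:
apply_moves([
  [1, -0.16, 0.3, 0.7, 0.55],
  [1, -0.1, 0.3, 0.7, 0.55],
  [1, 0, 0, 0, 0],
  [1, 0, 0, 0, 0],
  [1, 0, 0, 0, 0],
])

```text
time_s: 6.85
eef_pos: [0.4921, 0.0134, 0.1092]
tool_rot: [0.355, 0.935, 0.004, 0.002]
wrist_force: [1.0, 0.1, 0.8]
grip_width: 0.0
```

```bash
python3 - <<'E'
from h import *
where();plan([arc(140,.067,.09),arc(140,.064,.065)])
E
```

```text
r,ang 0.0727 136.6 z 0.1092 F [1.  0.1 0.8]
[[1, -0.14, -0.1, 0.48, np.float64(-0.2)], [1, -0.08, 0.0, 0.62, np.float64(-0.0)]]
```

Emit:
apply_moves([
  [1, -0.14, -0.1, 0.48, -0.2],
  [1, -0.08, 0, 0.5, 0],
  [1, 0, 0, 0, 0],
  [1, 0, 0, 0.1, 0],
  [1, 0, 0, 0, 0],
])

```text
time_s: 7.35
eef_pos: [0.498, 0.0032, 0.0716]
tool_rot: [0.34, 0.94, 0.005, 0.007]
wrist_force: [-1.3, -0.1, 0.0]
grip_width: 0.002
```

```bash
python3 - <<'E'
from h import *
where();plan([arc(a,.063,.065) for a in (147,154,161)])
E
```

```text
r,ang 0.0616 139.8 z 0.0716 F [-1.3 -0.1  0. ]
[[1, 0.03, -0.2, 0.16, np.float64(-0.84)], [1, -0.01, -0.19, -0.0, np.float64(-0.88)], [1, -0.01, -0.19, -0.0, np.float64(-0.88)]]
```

Emit:
apply_moves([
  [1, 0.03, -0.2, 0.15, -0.84],
  [1, 0, -0.2, 0, -0.88],
  [1, 0, -0.2, 0, -0.88],
  [1, 0, 0, 0, 0],
  [1, 0, 0, 0, 0],
])

```text
time_s: 7.85
eef_pos: [0.4851, -0.0158, 0.0699]
tool_rot: [0.159, 0.987, 0.004, 0.011]
wrist_force: [0.2, 1.1, 0.0]
grip_width: -0.005
```

```bash
python3 - <<'E'
from h import *
where();plan([arc(a,.063,.065) for a in (167,174,181)])
E
```

```text
r,ang 0.0634 160.9 z 0.0699 F [0.2 1.1 0. ]
[[1, -0.02, -0.17, 0.12, np.float64(-0.67)], [1, -0.01, -0.19, -0.0, np.float64(-0.88)], [1, -0.01, -0.19, -0.0, np.float64(-0.88)]]
```

Emit:
apply_moves([
  [1, -0.02, -0.18, 0.12, -0.7],
  [1, -0.01, -0.19, 0, -0.88],
  [1, -0.01, -0.19, 0, -0.88],
  [1, 0, 0, 0, 0],
  [1, 0, 0, 0, 0],
])

```text
time_s: 8.35
eef_pos: [0.4816, -0.0353, 0.0663]
tool_rot: [-0.01, 1.0, 0.004, 0.011]
wrist_force: [-1.9, 2.5, 0.1]
grip_width: 0.002
```

```bash
python3 - <<'E'
from h import *
where();plan([arc(a,.063,.066) for a in (188,195,202)])
E
```

```text
r,ang 0.0634 179.0 z 0.0663 F [-1.9  2.5  0.1]
[[1, -0.0, -0.01, 0.0, np.float64(-1.0)], [1, 0.0, -0.01, 0.0, np.float64(-1.0)], [1, 0.0, -0.01, 0.0, np.float64(-1.0)], [1, 0.0, -0.01, 0.0, np.float64(-1.0)], [1, 0.0, -0.0, 0.0, np.float64(-1.0)]]
[[1, 0.0, -0.0, 0.0, np.float64(-1.0)], [1, 0.0, -0.0, 0.0, np.float64(-1.0)], [1, 0.0, -0.0, 0.0, np.float64(-1.0)], [1, 0.0, -0.0, 0.0, np.float64(-1.0)], [1, 0.0, -0.0, 0.0, np.float64(-1.0)]]
[[1, 0.01, -0.0, 0.0, np.float64(-1.0)], [1, 0.01, -0.0, 0.0, np.float64(-1.0)], [1, 0.01, 0.0, 0.0, np.float64(-1.0)], [1, 0.01, 0.0, 0.0, np.float64(-1.0)], [1, 0.01, 0.0, 0.0, np.float64(-1.0)]]
[[1, 0.0, 0.0, 0.0, np.float64(-1.0)], [1, 0.0, 0.0, 0.0, np.float64(-1.0)], [1, 0.0, 0.0, 0.0, np.float64(-1.0)], [1, 0.0, 0.0, 0.0, np.float64(-1.0)], [1, 0.0, 0.0, 0.0, np.float64(-1.0)]]
[[1, 0.0, 0.0, 0.0, np.float64(-1.0)], [1, 0.0, 0.01, 0.0, np.float64(-1.0)], [1, 0.0, 0.01, 0.0, np.float64(-1.0)], [1, 0.0, 0.01, 0.0, np.float64(-1.0)], [1, -0.0, 0.01, 0.0, np.float64(-1.0)]]
[[1, -0.0, 0.01, 0.0, np.float64(-1.0)], [1, -0.0, 0.01, 0.0, np.float6
[... 162 characters left out ...]
0)], [1, -0.0, 0.0, 0.0, np.float64(-1.0)], [1, -0.01, 0.0, 0.0, np.float64(-1.0)], [1, -0.01, 0.0, 0.0, np.float64(-1.0)], [1, -0.01, 0.0, 0.0, np.float64(-1.0)]]
[[1, -0.01, -0.0, 0.0, np.float64(-1.0)], [1, -0.01, -0.0, 0.0, np.float64(-1.0)], [1, -0.01, -0.0, 0.0, np.float64(-1.0)], [1, -0.0, -0.0, 0.0, np.float64(-1.0)], [1, -0.0, -0.0, 0.0, np.float64(-1.0)]]
[[1, -0.0, -0.0, 0.0, np.float64(-1.0)], [1, -0.0, -0.0, 0.0, np.float64(-1.0)], [1, -0.0, -0.0, 0.0, np.float64(-1.0)], [1, -0.0, -0.01, 0.0, np.float64(-1.0)], [1, -0.0, -0.01, 0.0, np.float64(-1.0)]]
[[1, -0.0, -0.01, 0.0, np.float64(-1.0)], [1, -0.01, -0.19, -0.0, np.float64(-0.88)], [1, -0.01, -0.19, -0.0, np.float64(-0.88)]]
```

Contact is light at about 3 N. The planner only tripped over the yaw wrap, so I'll keep the same rhythm.

Emit:
apply_moves([
  [1, -0.01, -0.2, 0, -0.9],
  [1, -0.01, -0.2, 0, -0.88],
  [1, -0.01, -0.2, 0, -0.88],
  [1, 0, 0, 0, 0],
  [1, 0, 0, 0, 0],
])

```text
time_s: 8.85
eef_pos: [0.4864, -0.0574, 0.0669]
tool_rot: [-0.189, 0.982, 0.002, 0.012]
wrist_force: [0.0, -0.1, -0.6]
grip_width: 0.001
```

```bash
sed -i 's/M\[0,0\]));rows/M[0,0]))%360;rows/' h.py; python3 - <<'E'
from h import *
where();plan([arc(a,.063,.066) for a in (209,216,223)])
E
```

```text
r,ang 0.0622 199.7 z 0.0669 F [ 0.  -0.1 -0.6]
[[1, 0.01, -0.26, 0.02, np.float64(-0.9)], [1, -0.01, -0.19, -0.0, np.float64(-0.88)], [1, -0.01, -0.19, -0.0, np.float64(-0.88)]]
```

The force is back to zero in mid-bay at 200°, which fits a click. On to the second one.

Emit:
apply_moves([
  [1, 0.03, -0.22, 0, -0.88],
  [1, 0, -0.19, 0, -0.88],
  [1, 0, -0.19, 0, -0.88],
  [1, 0, 0, 0, 0],
  [1, 0, 0, 0, 0],
])

```text
time_s: 9.35
eef_pos: [0.4965, -0.0771, 0.0674]
tool_rot: [-0.36, 0.933, -0.0, 0.012]
wrist_force: [-1.0, 0.1, 0.0]
grip_width: 0.002
```

```bash
python3 - <<'E'
from h import *
where();plan([arc(a,.063,.067) for a in (228,235,242)])
E
```

```text
r,ang 0.0632 220.0 z 0.0674 F [-1.   0.1  0. ]
[[1, -0.01, -0.22, 0.01, np.float64(-0.73)], [1, -0.01, -0.19, -0.0, np.float64(-0.88)], [1, -0.01, -0.19, -0.0, np.float64(-0.88)]]
```

Emit:
apply_moves([
  [1, -0.01, -0.22, 0, -0.8],
  [1, 0, -0.2, 0, -0.88],
  [1, 0, -0.2, 0, -0.88],
  [1, 0, 0, 0, 0],
  [1, 0, 0, 0, 0],
])

```text
time_s: 9.85
eef_pos: [0.5125, -0.0907, 0.0671]
tool_rot: [-0.514, 0.858, -0.001, 0.01]
wrist_force: [-1.0, -1.2, 0.5]
grip_width: -0.005
```

```bash
python3 - <<'E'
from h import *
where();plan([arc(a,.064,.067) for a in (247,253,259)])
E
```

```text
r,ang 0.0632 239.0 z 0.0671 F [-1.  -1.2  0.5]
[[1, 0.02, -0.22, 0.0, np.float64(-0.64)], [1, -0.01, -0.17, -0.0, np.float64(-0.75)], [1, -0.01, -0.17, -0.0, np.float64(-0.75)]]
```

Emit:
apply_moves([
  [1, 0.04, -0.2, 0, -0.7],
  [1, 0.02, -0.19, 0, -0.75],
  [1, 0.02, -0.19, 0, -0.75],
  [1, 0, 0, 0, 0],
  [1, 0, 0, 0, 0],
])

```text
time_s: 10.35
eef_pos: [0.5314, -0.1006, 0.0678]
tool_rot: [-0.633, 0.774, -0.002, 0.01]
wrist_force: [-0.5, 0.7, 1.0]
grip_width: -0.001
```

```bash
python3 - <<'E'
from h import *
where()
E
```

```text
r,ang 0.0655 258.0 z 0.0678 F [-0.5  0.7  1. ]
```

The force is near zero at 258°. I'll move slightly out, then up (the spool is 50 mm away), and swing back to the viewing pose.

Emit:
apply_moves([
  [1, 0.2, 0, -0.1, 0],
  [1, 0.2, 0, -0.5, 0],
  [1, 0.1, 0, -1, 0],
  [1, 0, 0, -1, 0],
  [1, 0, 0, -1, 0],
])

```text
time_s: 10.85
eef_pos: [0.5202, -0.1217, 0.2119]
tool_rot: [-0.627, 0.779, 0.003, 0.007]
wrist_force: [0.9, -0.4, -1.7]
grip_width: -0.002
```

```bash
python3 - <<'E'
from h import *
where();plan([(.43,-.10,.28,230),(.42,.02,.31,180)])
E
```

```text
r,ang 0.0887 253.8 z 0.2119 F [ 0.9 -0.4 -1.7]
[[1, -0.01, 0.58, -0.43, np.float64(0.86)], [1, 0.06, 0.58, -0.43, np.float64(0.86)], [1, 0.13, 0.57, -0.43, np.float64(0.86)], [1, 0.19, 0.55, -0.43, np.float64(0.86)], [1, -0.31, 0.3, -0.11, np.float64(0.89)]]
[[1, -0.27, 0.34, -0.11, np.float64(0.89)], [1, -0.22, 0.37, -0.11, np.float64(0.89)], [1, -0.17, 0.39, -0.11, np.float64(0.89)], [1, -0.12, 0.41, -0.11, np.float64(0.89)], [1, -0.07, 0.42, -0.11, np.float64(0.89)]]
[[1, -0.02, 0.43, -0.11, np.float64(0.89)]]
```

Emit:
apply_moves([
  [1, 0, 0.58, -0.43, 0.86],
  [1, 0.06, 0.58, -0.43, 0.86],
  [1, 0.13, 0.57, -0.43, 0.86],
  [1, 0.2, 0.55, -0.43, 0.86],
  [1, -0.3, 0.3, -0.1, 0.9],
])

```text
time_s: 11.35
eef_pos: [0.424, -0.0856, 0.2937]
tool_rot: [-0.347, 0.938, 0.001, 0.01]
wrist_force: [0.6, -0.1, -0.4]
grip_width: 0.003
```

Emit:
apply_moves([
  [1, -0.27, 0.34, -0.1, 0.9],
  [1, -0.22, 0.37, -0.1, 0.9],
  [1, -0.17, 0.4, -0.1, 0.9],
  [1, -0.1, 0.4, -0.1, 0.9],
  [1, -0.05, 0.4, -0.1, 0.9],
])

```text
time_s: 11.85
eef_pos: [0.4162, 0.0005, 0.3181]
tool_rot: [-0.017, 1.0, 0.003, 0.012]
wrist_force: [-0.2, -0.4, 0.2]
grip_width: 0.001
```

Emit:
apply_moves([
  [1, 0, 0.4, -0.1, 0.8],
  [1, 0, 0.3, 0, 0],
  [1, 0, 0, 0, 0],
  [1, 0, 0, 0, 0],
  [1, 0, 0, 0, 0],
])

```text
time_s: 12.35
eef_pos: [0.4145, 0.0295, 0.3245]
tool_rot: [0.048, 0.999, 0.003, 0.014]
wrist_force: [0.6, 0.1, -0.2]
grip_width: -0.001
```

```bash
python3 - <<'E'
from h import *
where();phase("w5")
E
```

```text
r,ang 0.1462 153.2 z 0.3245 F [ 0.6  0.1 -0.2]
213.3527328162253 224.89539421475303
phase -10.209434707401886 182 [ 0  0  0  0  0  0  0  5  0  0 10 76  0  0 11 59  0  0  6 15  0  0  0  0]
```

View pics/w5.png

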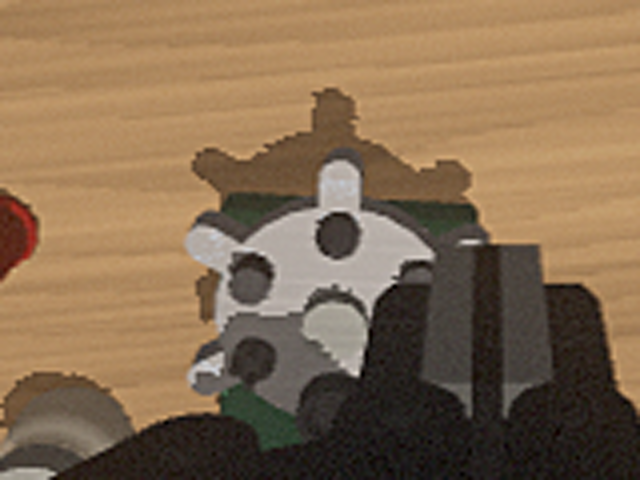

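The view shows the cone facing the robot at (338,235), the flat-topped stub to its left at (250,278), and a wide dark round under the ram at (335,405). That is exactly two clicks on, with the phase at rest. I'll do a quick check that the bystanders are unmoved, then hand in.

```bash
python3 - <<'E'
from h import *
a=cv2.imread("pics/top0.png");b=cv2.cvtColor(robot.capture("top"),cv2.COLOR_RGB2BGR)
for n,u,v in [("dish",226,187),("jar",309,175),("spool",313,203),("cone",381,188),("bottle",154,187),("slim",118,180),("reel",138,241),("shears",385,232)]:
    t=a[v-10:v+10,u-10:u+10];r=cv2.matchTemplate(b[v-20:v+20,u-20:u+20],t,cv2.TM_CCOEFF_NORMED);_,m,_,l=cv2.minMaxLoc(r);print(n,m.__round__(2),l[0]-10,l[1]-10)
c=robot.read_state();print(c["time_s"],c["wrist_force"].round(1))
robot.hand_in()
E
```

```text
dish 0.94 0 0
jar 1.0 0 0
spool 1.0 0 0
cone 1.0 0 0
bottle 1.0 0 0
slim 1.0 0 0
reel 1.0 0 0
shears 1.0 0 0
12.45 [-0.3 -0.3  0.2]
the job is handed in; nothing more can be done
```

I turned the die wheel two clicks anticlockwise with the shut fingertip, which puts the wide cup die under the ram, and handed the job in at about 12.5 s. The result rests on my own checks, as the hand-in gives no verdict.

- **First try:** it failed. The fingertip slid off outward and the wheel sprang back to where it started. The second try followed the lobe arc properly.
- **Die position:** the last wrist picture shows the cone facing the robot and the plain stub next to it, exactly two clicks on from the start. The press head and fingers partly hid the cup, so I worked out its place from the other dies and did not measure it directly.
- **Wheel at rest:** the lobe phase read −10.2° in the last check, against −8.4° to −9.2° before the turn and a press direction of about −7.5° from the base-plate edges. These agree to about 3°, roughly 1.5 mm at the die and inside the 5 mm limit.
- **Forces:** wrist force readings, taken at the end of each move, stayed at about 3 N or less while pushing. I saw no sign of touching the dies, though I can't read die contact directly.
- **Bystanders:** all eight loose things matched their starting places in the top view, with no shift in pixels. The robot was clear of everything at the end.

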